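Unlatch a filter cassette and lift it out

ROBOT

A 7-joint arm with a two-finger parallel gripper is mounted at the origin on a cart in front of the work surface, level with it; the furniture and walls round the work are solid. World frame = base frame: x ahead of the robot, y to its left, z up, the work surface at z = 0. Lengths are in m, angles in rad, forces in N, time in s.
With the tool pointing down it reaches from about 0.4 to 0.9 m from the base axis. Payload 5.5 kg.
Tool frame: the origin (TCP) lies at the very end of the fingers, on their centre line; the grasp point (between the pads) lies 19 mm behind it; z points along the fingers, x is the direction in which the jaws open and shut, and the axes are right-handed (so a half turn about z gives the same grasp; the last joint's range is limited). The gripper opens to 92 mm and grips with 3 to 60 N. Pads are 19 mm wide; open, the fingers measure 130 mm over their backs; the gripper's body (75 mm by 190 mm) begins 47 mm behind the grasp point.
Start: joints at [-1.062, 0.501, -0.427, 1.55, 0.221, 1.138, -0.21], TCP at [0.158, 0.63, 0.227] pointing down, gripper open.
Joint ranges: [-2.88, 2.88], [-0.31, 2.03], [-1.54, 1.56], [0.2, 2.42], [-1.41, 4.55], [0.19, 2.02], [-2.57, 2.57]. Speed limits (rad/s): [2.57, 2.57, 3.14, 3.14, 3.14, 3.14, 3.14].

INTERFACE

Orientations are given as a rotation vector (axis times angle).
In Python, from station import * gives the robot as it stands. The module is installed in compiled form; this text tells all that it offers.
- The arm moves only by the shell command python3 -m crank 'ROWS'. ROWS is JSON, a list that holds one entry, the list of rows, each a list of 5 numbers: the shift along the tool's x, y, z in cm, then the turn about the tool's z in degrees, then the closure, from 0 (fully open) to 1 (shut). A call has 1 to 20 rows; each row shifts and turns the commanded pose from where the row before left it, along the tool's axes as they then stand; what a row does not reach is not made up. A row lasts 1/8 s, in which the tool goes at most 62.5 mm and 10.7 degrees, less where a joint would pass 70% of its speed; a pose out of reach is approached as far as the arm can. A call with a gripper value outside its range is refused whole. The fingers move at their own pace and stop on an object; the grip force is fixed at half the most. Time passes only in rows, so rows that do not move let the fingers close. It gives the time, the measured TCP pose, the force and the opening at its end, in the units of the state.
- get_obs(): the state, without advancing time (a new reading comes with each control period).
- camera(name): name is "side" or "top" or "wrist"; returns a dict with "color" (420x560x3 uint8, red, green, blue), "vertical_fov" (degrees; the focal length in pixels is half the picture's height over the tangent of half this angle, whatever the lens; pixels are square), "cx", "cy" (the principal point, pixels), "k1" (the pictures are not rectified: a ray, as slopes to the right and down, at radius r is drawn at 1 + k1 r^2 times it, then the intrinsics apply), "world_to_cam" (4x4, takes a point from world to camera coordinates); the wrist camera has in their place "hand_eye" (4x4, takes a point from camera to tool coordinates, whose origin is the TCP and whose axes are the tool frame's). Camera axes: x right, y up, looking along -z (the intrinsics and any distortion apply to the point x, -y, -z); pixel columns grow to the right and rows downward; lengths in m; the calibration is good to about 2 mm. A picture is of the moment at which its call begins: read the wrist's pose just before it. There is no depth.
- close_job(): hands the job in, once; it reports no verdict.
The state is a dict: "time": time; "joint_positions": joint angles; "dq": joint speeds; "joint_torque": joint torques, N m; "eef_pos": TCP position; "tool_rot": TCP orientation; "ft_force": force on the tool from outside, world axes, zero at the start; "ft_torque": the same for the moment, N m; "width": opening from 0.0 (shut) to 1.0 (fully open).
Only numpy, scipy, OpenCV 4.12 (cv2) and the standard library are available. Lean on these libraries where they do the work, as an engineer would, in place of code of your own. Each camera call takes 0.05 s, during which the arm holds its last target. There are 200 camera calls.

TASK

Two filter cassettes are latched into their docks on the bench. Take out the one with the straight bar-shaped grip (not the one with the round grip): press down the latch tab in front of its dock until the cassette pops up, then lift the cassette out and set it down upright inside the shallow steel tray. Leave the other cassette seated in its dock.

Things in the scene. Friction and masses are not known exactly. Their poses are not given: they have to be found in the camera images.
- bar_grip (a point): centre of the bar grip of the black cassette to take out: upright slab 22 mm thick (x), 46 wide (y), 42 tall, on a body 36 x 50 x 30 mm whose underside is 51 mm below this point; 120 g. z up, -x towards its tab. Seated: 75 mm over the bench, grip's foot level with the top of the grey dock (48 x 62 mm). Unlatched, a spring raises it 16 mm; it stays so, still in the dock; lift straight up
- bar_tab (a point): top centre of the steel latch tab of that cassette's dock: plate 30 mm (x) by 32 mm (y), 71 mm from the cassette's centre along its -x, 35 mm over the bench. It hinges down against a spring (3 to 8 N), 18 mm to its stop; the hidden hook lets go after 11 to 15 mm. Let go, it springs back and the cassette stays raised
- bar_latch (a joint): angle of that tab about its hinge, rad: 0 up (latched), 0.32 fully pressed; the hook frees the cassette at about 0.2 to 0.27
- tray_in (a point): centre of the inner floor (3 mm over the bench) of the shallow open steel tray, 160 mm (x) by 130 mm (y) outside, walls 3 mm thick and 22 mm high, fixed to the bench; its z points up
- knob_grip (a point): centre of the grip of the other cassette, which must stay: an upright round post, 30 mm in diameter and 42 mm tall, on the same body in an identical dock with an identical tab 71 mm before it along its -x
Mind the look-alikes: they are no part of the job. Leave any purple or red look-alike of the part that bears bar_tab alone.

How it is judged:
On the way:
1. the latch tab of the bar-grip cassette is pressed down (latch angle over 0.15 rad) while the cassette is in its dock (value of joint bar_latch above 0.15 rad and distance of bar_grip from where it was at the start of the episode below 0.03 m).
At the end, for the whole second after the job is handed in: the bar-grip cassette stands upright (within 0.1 rad) and at rest on the floor of the steel tray, its centre within 65 mm (x) and 50 mm (y) of the tray's centre and its grip's centre 46 to 56 mm over the tray's floor; the round-grip cassette is within 10 mm of where it was (x of bar_grip in the frame of tray_in between -0.065 and 0.065 m and y of bar_grip in the frame of tray_in between -0.05 and 0.05 m and z of bar_grip in the frame of tray_in between 0.046 and 0.056 m and angle between bar_grip's own z axis and vertical below 0.1 rad and linear speed of bar_cassette below 0.02 m/s and distance of knob_grip from where it was at the start of the episode below 0.01 m); the robot touches nothing.
It fails at once if the round-grip cassette is released or moved by more than 10 mm (distance of knob_grip from where it was at the start of the episode above 0.01 m).
It also fails if it takes over 54 s, if anything falls off the work surface, if the arm or the gripper's body presses on something with over 40 N, if the wrist force passes 120 N, or if a joint passes its speed limit or range.

## Working session

There is one attempt and no reset: what is moved stays moved. The work goes in short steps, Python scripts to look and compute and a shell command to move; the robot and the scene stay as the last step left them, time stands still between calls to the robot, and variables do not carry over. Pictures are saved under pics/ and viewed, about 8 in all and at most 12, crops included, and the job is handed in when it is done.

```bash
mkdir -p pics
cat > h.py <<'E'
from station import *
import numpy as np, cv2
from scipy.spatial.transform import Rotation as R
def snap(n,fn=None):
    o=get_obs(); c=camera(n); c['name']=n
    if 'hand_eye' in c and c['hand_eye'] is not None:
        T=np.eye(4);T[:3,:3]=R.from_rotvec(o['tool_rot']).as_matrix();T[:3,3]=o['eef_pos']
        c['c2w']=T@np.array(c['hand_eye'])
    else: c['c2w']=np.linalg.inv(np.array(c['world_to_cam']))
    c['f']=210/np.tan(np.radians(c['vertical_fov'])/2)
    if fn: cv2.imwrite('pics/'+fn,c['color'][:,:,::-1])
    return c
def ray(c,u,v):
    K=np.array([[c['f'],0,c['cx']],[0,c['f'],c['cy']],[0,0,1]])
    p=cv2.undistortPoints(np.array([[[u,v]]],float),K,np.array([c['k1'],0,0,0,0.]))[0,0]
    d=c['c2w'][:3,:3]@np.array([p[0],-p[1],-1.]); return c['c2w'][:3,3],d
def onz(c,u,v,z):
    o,d=ray(c,u,v); return o+d*(z-o[2])/d[2]
def proj(c,P):
    q=np.linalg.inv(c['c2w'])@np.r_[P,1]; x,y=q[0]/-q[2],-q[1]/-q[2]; s=1+c['k1']*(x*x+y*y)
    return c['f']*x*s+c['cx'],c['f']*y*s+c['cy']
E
python3 - <<'E'
from h import *
import pickle
t=snap('top'); s=snap('side'); w=snap('wrist')
im=np.hstack([cv2.resize(t['color'],(800,600))]);cv2.imwrite('pics/top.png',im[:,:,::-1])
cv2.imwrite('pics/side.png',s['color'][:,:,::-1]); 
pickle.dump((t,s,w),open('p0.pkl','wb'))
for c in (t,s,w): print(c['name'],c['f'],c['cx'],c['cy'],c['k1'],c['c2w'].round(3).tolist())
print(get_obs())
E
```

```text
top 398.9931212708915 277.5145163213912 213.93274429668543 0.0011814295712011286 [[0.011, 0.998, -0.063, 0.431], [-1.0, 0.009, -0.018, -0.048], [-0.017, 0.063, 0.998, 1.035], [0.0, 0.0, 0.0, 1.0]]
side 393.45502171498197 275.94131986383724 203.7514420459317 0.014770008089615415 [[-0.981, 0.124, -0.149, 0.352], [-0.193, -0.572, 0.797, 0.823], [0.014, 0.811, 0.586, 0.71], [0.0, 0.0, 0.0, 1.0]]
wrist 323.76632191612475 277.20111128429795 204.8326137310194 -0.06710372813727096 [[0.242, -0.939, -0.244, 0.092], [0.97, 0.234, 0.062, 0.647], [-0.001, -0.252, 0.968, 0.383], [0.0, 0.0, 0.0, 1.0]]
{'time': 0.15, 'joint_positions': array([-1.06178556,  0.50160584, -0.42684281,  1.55120411,  0.22080184,
        1.13831308, -0.21030285]), 'dq': array([ 0.0005399 , -0.00350699,  0.00172568, -0.00219711, -0.00101528,
        0.00020988, -0.00024655]), 'joint_torque': array([-7.44729477e-03, -5.67103744e+01, -5.82546026e+00, -2.79454815e+01,
       -6.86931121e-02,  2.65869778e-02,  1.12192108e-04]), 'eef_pos': array([0.15806602, 0.62993087, 0.22593697]), 'tool_rot': array([ 2.47629039e+00,  1.93186907e+00, -1.88156085e-03]), 'ft_force': array([ 0.60739464,  0.27806883, -0.06494391]), 'ft_torque': array([-0.01713771, -0.01593064, -0.0010104 ]), 'width': 1.0019207943307629}
```

View pics/top.png

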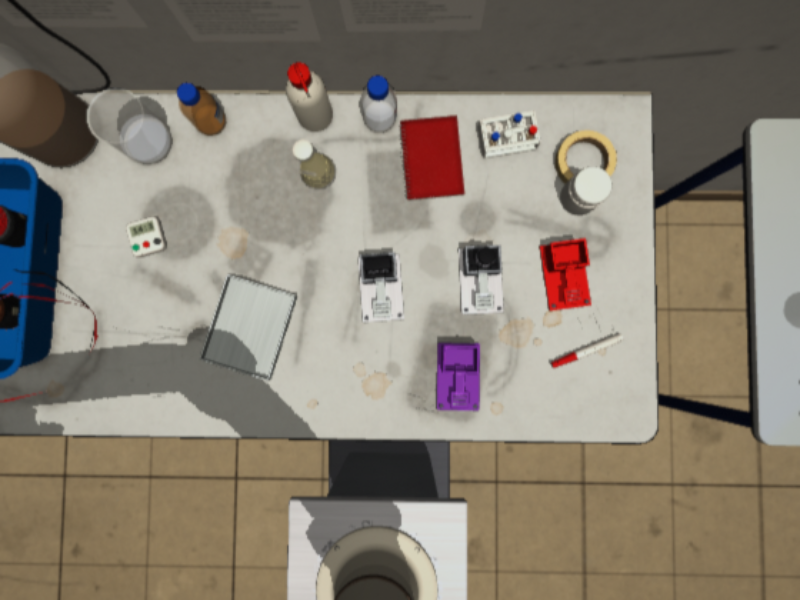

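View pics/side.png

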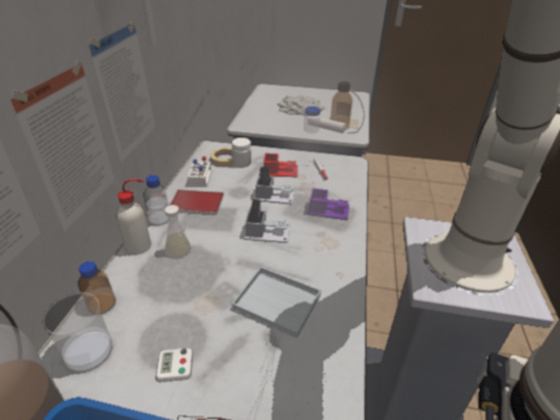

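Top view (800x600), four candidates: a grey dock at (380,285), whose black cassette looks bar-shaped, a grey dock at (480,277), whose black cassette looks round, a purple look-alike at (458,375) and a red one at (567,273). The tray is at (250,326). I'll check the bar/round choice in a close crop.

Run:
```python
from h import *
import pickle
t,s,w=pickle.load(open('p0.pkl','rb'))
a=t['color'][165:230,240:360]; b=s['color'][160:250,230:310]
a=cv2.resize(a,None,fx=6.5,fy=6.5,interpolation=cv2.INTER_CUBIC); b=cv2.resize(b,None,fx=2,fy=2,interpolation=cv2.INTER_CUBIC)
cv2.imwrite('pics/crop.png',a[:,:,::-1])
g=t['color'].astype(int)
m=((g.max(2)<70)).astype(np.uint8); m[:160]=0;m[235:]=0;m[:,:230]=0;m[:,370:]=0
n,l,st,ce=cv2.connectedComponentsWithStats(m)
for i in range(1,n):
    if st[i,4]>40: print('black',st[i],ce[i], onz(t,*ce[i],0.096))
# bright tabs ground
for z,p in ((0.035,(381,302)),(0.035,(484,296))): print(onz(t,p[0]*.7,p[1]*.7,z))
cs=[(233,275),(296,292),(269,378),(203,358)]
q=np.array([onz(t,u*.7,v*.7,.022) for u,v in cs]); print(q.round(3),q.mean(0))
```

```text
black [327 172  23  18 338] [337.86390533 180.73076923] [ 0.57017795 -0.17284783  0.096     ]
black [254 178  22  20 337] [264.16617211 186.10089021] [0.55596029 0.00137065 0.096     ]
[ 0.50013339 -0.00263305  0.035     ]
[ 0.512381   -0.18339843  0.035     ]
[[0.547 0.264 0.022]
 [0.518 0.15  0.022]
 [0.364 0.195 0.022]
 [0.398 0.314 0.022]] [0.45672193 0.23090329 0.022     ]
```

View pics/crop.png

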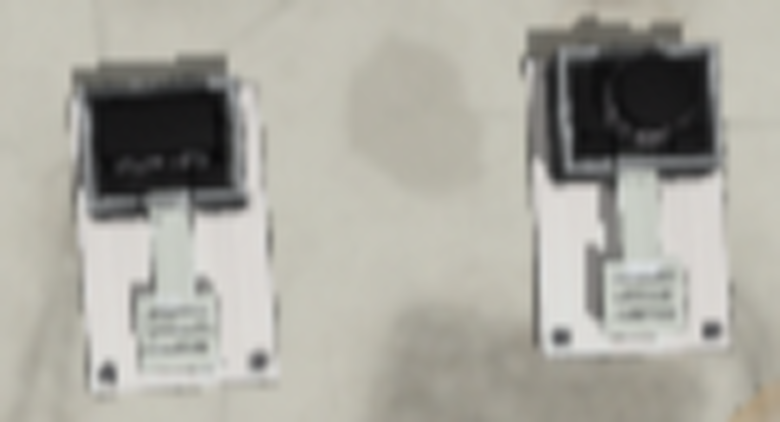

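The left grey dock, crop (165,120), holds the straight bar grip. The right one, (655,90), is round and stays. The bar dock's tab is at crop (178,325) and its screws are at (107,373) and (259,360).

```bash
cat >> h.py <<'E'
def goto(P,yaw_x=None):
    "shift in tool cm from current pose to P (world), and turn so that tool x has heading yaw_x deg"
    o=get_obs(); M=R.from_rotvec(o['tool_rot']).as_matrix(); 
    d=M.T@(np.array(P)-o['eef_pos'])*100; h=np.degrees(np.arctan2(M[1,0],M[0,0]))
    print('t',o['time'],'tcp',o['eef_pos'].round(4),'heading',h.round(2),'shift cm',d.round(2),'turn', None if yaw_x is None else round(-((yaw_x-h+90)%180-90),2),'tilt',M[:,2].round(3),'F',o['ft_force'].round(1),'w',o['width'].round(3))
E
python3 - <<'E'
from h import *
import pickle
t,s,w=pickle.load(open('p0.pkl','rb'))
f=lambda u,v,z: onz(t,240+u/6.5,165+v/6.5,z)
A=f(178,325,.035);B=f(107,373,.005);C=f(259,360,.005)
d=B-C; print('tab',A,'yaw y-axis',np.degrees(np.arctan2(d[1],d[0])))
for z,c in ((.054,[(85,92),(232,82),(242,200),(95,215)]),(.096,[(100,100),(212,95),(212,150),(100,155)])):
    q=np.array([f(*p,z) for p in c]);print(z,q.round(4).tolist(),q.mean(0).round(4),np.degrees(np.arctan2(*(q[0]-q[1])[1::-1])))
for x in ([.43,0,.2],): goto(x,94)
E
```

```text
tab [ 0.49108476 -0.00446486  0.035     ] yaw y-axis 95.45086038451034
0.054 [[0.5787, 0.0313, 0.054], [0.5829, -0.0248, 0.054], [0.5378, -0.029, 0.054], [0.5316, 0.0268, 0.054]] [0.5577 0.0011 0.054 ] 94.37457715972714
0.096 [[0.5694, 0.0224, 0.096], [0.5716, -0.0185, 0.096], [0.5514, -0.0187, 0.096], [0.5492, 0.0221, 0.096]] [0.5604 0.0018 0.096 ] 93.03244844500578Traceback (most recent call last):
  File "<stdin>", line 9, in <module>
  File "h.py", line 26, in goto
    print('t',o['time'],'tcp',o['eef_pos'].round(4),'heading',h.round(2),'shift cm',d.round(2),'turn', None if yaw_x is None else round(-((yaw_x-h+90)%180-90),2),'tilt',M[:,2].round(3),'F',o['ft_force'].round(1),'w',o['width'].round(3))
                                                                                                                                                                                                                        ^^^^^^^^^^^^^^^^
AttributeError: 'float' object has no attribute 'round'
```

```bash
sed -i "s/o\['width'\].round(3)/round(float(o['width']),3)/" h.py
python3 -m crank '[[[0,0,0,-9.3,1],[0,0,0,-9.3,1],[-4.6,1.9,0,0,1],[-4.6,1.9,0,0,1],[-4.6,1.9,0,0,1],[-4.6,1.9,0,0,1],[-4.6,1.9,0,0,1],[-4.6,1.9,0,0,1],[-4.6,1.9,0,0,1],[-4.6,1.9,0,0,1],[-4.6,1.9,0,0,1],[-4.6,1.9,0,0,1],[-4.6,1.9,0,0,1],[-4.6,1.9,0,0,1],[-4.6,1.9,0,0,1],[-4.6,1.9,0,0,1],[0,0,0,0,1]]]'
python3 - <<'E'
from h import *
goto([.491,-.0045,.06],94.5)
w=snap('wrist','w1.png')
import pickle; pickle.dump(w,open('w1.pkl','wb'))
t=snap('top');
E
```

```text
time: 2.28
eef_pos: [0.4751, 0.0053, 0.2265]
tool_rot: [2.139, 2.299, -0.001]
ft_force: [-0.7, 1.2, -1.1]
width: 0.007
t 2.275 tcp [0.4751 0.0053 0.2265] heading 94.12 shift cm [-1.07  1.51 16.66] turn -0.38 tilt [ 0.    -0.001 -1.   ] F [-0.7  1.2 -1.1] w 0.007
```

View pics/w1.png

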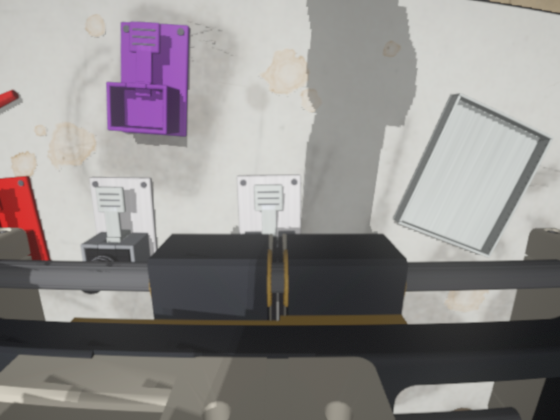

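The wrist view has up towards the robot. The bar dock's tab plate is centred near (268,197) with screws at (244,184) and (295,183). The tray corners are near (458,97), (547,139), (488,253) and (397,220), and the fingers are at (278,270).

Run:
```python
from h import *
import pickle
w=pickle.load(open('w1.pkl','rb'))
print('tab',onz(w,268.5,197,.035))
a,b=onz(w,244,184,.005),onz(w,295,183,.005); d=b-a; print(a,b,np.degrees(np.arctan2(d[1],d[0])))
q=np.array([onz(w,u,v,.022) for u,v in [(458,97),(547,139),(488,253),(397,220)]]);print(q.round(3).tolist(),q.mean(0))
cv2.imwrite('pics/w1c.png',cv2.resize(w['color'][160:260,210:330],None,fx=6,fy=6,interpolation=cv2.INTER_CUBIC)[:,:,::-1])
```

```text
tab [ 0.48962023 -0.00301369  0.035     ]
[ 0.4829672  -0.03348781  0.005     ] [0.47736079 0.02694399 0.005     ] 95.30029907403198
[[0.365, 0.196, 0.022], [0.4, 0.313, 0.022], [0.544, 0.273, 0.022], [0.509, 0.15, 0.022]] [0.45466896 0.23292012 0.022     ]
```

View pics/w1c.png

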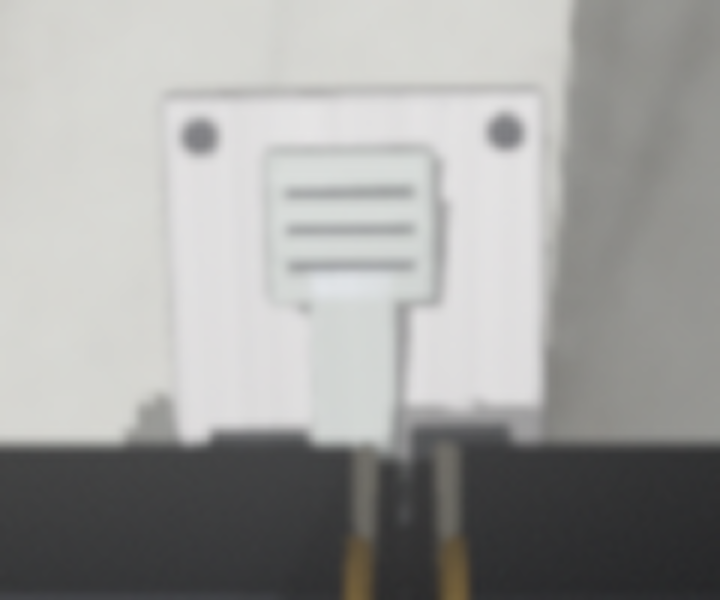

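```bash
python3 -m crank '[[[-1.0,1.2,0,0,1],[0,0,4.5,0,1],[0,0,4.5,0,1],[0,0,4.5,0,1],[0,0,3.0,0,1],[0,0,1.5,0,1],[0,0,0,0,1]]]'
python3 -c "
from h import *
goto([.488,-.0035,.02],94.5)"
```

```text
time: 3.25
eef_pos: [0.4865, 0.0009, 0.0461]
tool_rot: [-2.13, -2.308, 0.001]
ft_force: [1.5, -0.4, 0.4]
width: 0.002
t 3.25 tcp [0.4865 0.0009 0.0461] heading 94.58 shift cm [-0.45  0.11  2.61] turn 0.08 tilt [-0.002  0.    -1.   ] F [ 1.5 -0.4  0.4] w 0.002
```

```bash
python3 -m crank '[[[-0.4,0.1,0,0,1],[0,0,0.7,0,1],[0,0,0.5,0,1],[0,0,0.5,0,1],[0,0,0.4,0,1],[0,0,0.4,0,1],[0,0,0.2,0,1],[0,0,0,0,1]]]'
python3 -c "
from h import *
goto([.488,-.0035,.02],94.5)"
```

```text
time: 4.25
eef_pos: [0.4845, -0.0039, 0.0186]
tool_rot: [-2.129, -2.304, 0.008]
ft_force: [-6.5, -1.4, 4.9]
width: 0.006
t 4.25 tcp [ 0.4845 -0.0039  0.0186] heading 94.51 shift cm [ 0.01  0.35 -0.14] turn 0.01 tilt [-0.007 -0.001 -1.   ] F [-6.5 -1.4  4.9] w 0.006
```

Run:
```python
from h import *
s=snap('side'); w=snap('wrist')
a=cv2.resize(s['color'][180:260,210:330],None,fx=6,fy=6,interpolation=cv2.INTER_CUBIC)
cv2.imwrite('pics/s2.png',a[:,:,::-1])
cv2.imwrite('pics/s2.png',a[:,:,::-1])
import pickle; s0=pickle.load(open('p0.pkl','rb'))[1]
m=[cv2.resize(x['color'][190:245,230:300],None,fx=5.5,fy=5.5,interpolation=cv2.INTER_CUBIC) for x in (s0,s)]
cv2.imwrite('pics/s2.png',np.hstack(m)[:,:,::-1])
```

```text
(no output)
```

View pics/s2.png

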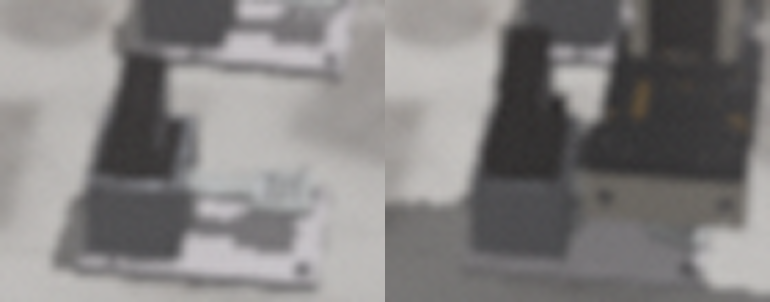

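The side view shows the cassette standing clearly higher (the top of its grip is at row 25 instead of 55), so it has popped up. Next I raise, open and move over the cassette.

```bash
python3 -m crank '[[[0,0,-2,0,1],[0,0,-4,0,1],[0,0,-5,0,1],[0,0,-5,0,0],[0,0,-4,0,0],[0,0,0,0,0],[0,0,0,0,0]]]'
python3 - <<'E'
from h import *
goto([.56,.002,.08],94.5)
s=snap('side');t=snap('top');w=snap('wrist','w3.png')
import pickle; pickle.dump((t,s,w),open('p3.pkl','wb'))
m=[cv2.resize(x,(400,400),interpolation=cv2.INTER_CUBIC) for x in (s['color'][185:255,220:290],t['color'][160:230,230:300])]
cv2.imwrite('pics/p3.png',np.hstack(m)[:,:,::-1])
E
```

```text
time: 5.22
eef_pos: [0.4878, -0.0034, 0.2191]
tool_rot: [-2.132, -2.307, 0.0]
ft_force: [-0.1, 0.8, -0.1]
width: 0.393
t 5.225 tcp [ 0.4878 -0.0034  0.2191] heading 94.52 shift cm [-0.03  7.25 13.91] turn 0.02 tilt [-0.  0. -1.] F [-0.1  0.8 -0.1] w 0.393
```

View pics/p3.png

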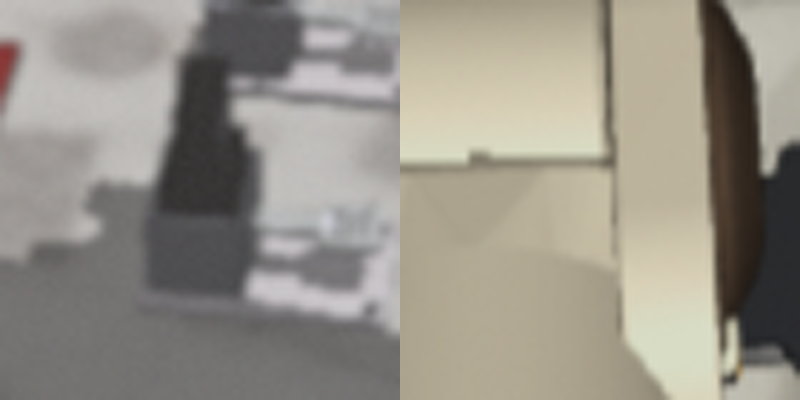

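View pics/w3.png

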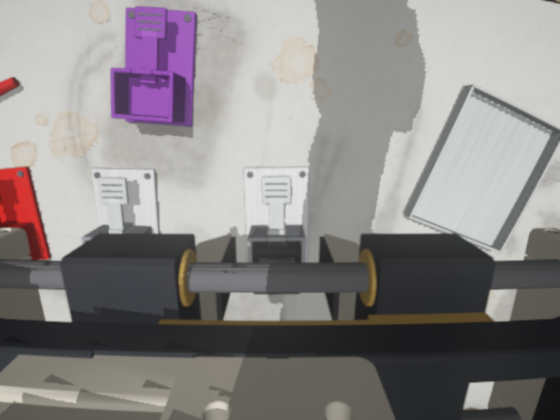

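The tab has sprung back and the cassette stays raised. The wrist view shows it centred between the fingers at about (277,265).

```bash
python3 -m crank '[[[0,3.7,0,0,0],[0,3.6,0,0,0],[0,0,0,0,0],[0,0,4,0,0],[0,0,4,0,0],[0,0,3,0,0],[0,0,2,0,0],[0,0,1.0,0,0],[0,0,0,0,0]]]'
python3 -c "
from h import *
goto([.56,.002,.078],94.5)"
```

```text
time: 6.5
eef_pos: [0.5598, 0.0022, 0.0789]
tool_rot: [-2.131, -2.306, 0.002]
ft_force: [0.0, 0.0, 0.6]
width: 1.001
t 6.5 tcp [0.5598 0.0022 0.0789] heading 94.52 shift cm [-0.02  0.02  0.09] turn 0.02 tilt [-0.002 -0.    -1.   ] F [0.  0.  0.6] w 1.001
```

```bash
python3 -m crank '[[[0,0,0,0,1],[0,0,0,0,1],[0,0,0,0,1],[0,0,0,0,1],[0,0,0,0,1],[0,0,0,0,1],[0,0,0,0,1]]]'
python3 -c "
from h import *
goto([.4555,.232,.2],94.5)"
```

```text
time: 7.38
eef_pos: [0.561, 0.0022, 0.0798]
tool_rot: [2.132, 2.307, 0.0]
ft_force: [0.6, -0.1, 1.8]
width: 0.498
t 7.375 tcp [0.561  0.0022 0.0798] heading 94.51 shift cm [ 23.74  -8.7  -12.02] turn 0.01 tilt [ 0. -0. -1.] F [ 0.6 -0.1  1.8] w 0.498
```

The opening is 46 mm, which matches the bar. Next I lift it straight up.

```bash
python3 -m crank '[[[0,0,-1,0,1],[0,0,-1.5,0,1],[0,0,-2,0,1],[0,0,-3,0,1],[0,0,-3,0,1],[0,0,-1.5,0,1],[0,0,0,0,1],[0,0,0,0,1]]]'
python3 - <<'E'
from h import *
goto([.4555,.232,.2],94.5)
s=snap('side');w=snap('wrist')
cv2.imwrite('pics/p4.png',np.hstack([cv2.resize(s['color'][140:320,220:400],(400,400)),cv2.resize(w['color'][100:380,140:420],(400,400))])[:,:,::-1])
E
```

```text
time: 8.38
eef_pos: [0.56, 0.0022, 0.1987]
tool_rot: [-2.131, -2.306, 0.002]
ft_force: [0.2, 0.3, -2.0]
width: 0.497
t 8.375 tcp [0.56   0.0022 0.1987] heading 94.52 shift cm [23.73 -8.61 -0.12] turn 0.02 tilt [-0.002 -0.    -1.   ] F [ 0.2  0.3 -2. ] w 0.497
```

View pics/p4.png

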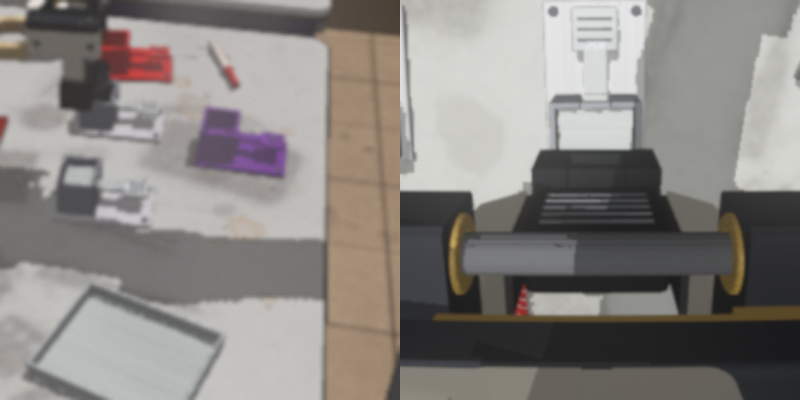

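The cassette is held upright and the dock is empty. Next I move it over the tray.

```bash
python3 -m crank '[[[2,-0.7,0,0,1],[4,-1.5,0,0,1],[4,-1.5,0,0,1],[4,-1.5,0,0,1],[4,-1.5,0,0,1],[4,-1.4,0,0,1],[1.7,-0.5,0,0,1],[0,0,0,0,1],[0,0,4,0,1],[0,0,4,0,1],[0,0,4,0,1],[0,0,2,0,1],[0,0,0,0,1],[0,0,0,0,1]]]'
python3 - <<'E'
from h import *
goto([.4555,.232,.0425],94.5)
w=snap('wrist'); s=snap('side')
cv2.imwrite('pics/p5.png',np.hstack([cv2.resize(s['color'][200:400,180:380],(400,400)),cv2.resize(w['color'][70:350,140:420],(400,400))])[:,:,::-1])
E
```

```text
time: 10.22
eef_pos: [0.4573, 0.2312, 0.0602]
tool_rot: [2.133, 2.306, 0.001]
ft_force: [0.3, 0.8, -0.8]
width: 0.496
t 10.225 tcp [0.4573 0.2312 0.0602] heading 94.45 shift cm [ 0.1  -0.18  1.77] turn -0.05 tilt [ 0.001 -0.    -1.   ] F [ 0.3  0.8 -0.8] w 0.496
```

View pics/p5.png

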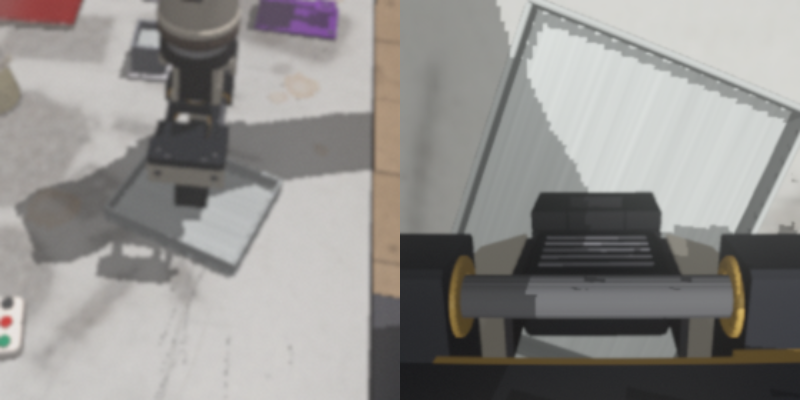

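The cassette hangs over the tray, inside its walls and near the centre. I lower it until it touches.

```bash
python3 -m crank '[[[0,0,0.8,0,1],[0,0,0.5,0,1],[0,0,0.3,0,1],[0,0,0.1,0,1],[0,0,0,0,1],[0,0,0,0,1]]]'
python3 -c "
from h import *
goto([.4555,.232,.0425],94.5)"
```

```text
time: 11.08
eef_pos: [0.4562, 0.2316, 0.0428]
tool_rot: [-2.132, -2.307, 0.001]
ft_force: [-1.8, -1.2, 2.8]
width: 0.499
t 11.075 tcp [0.4562 0.2316 0.0428] heading 94.52 shift cm [ 0.04 -0.07  0.03] turn 0.02 tilt [-0. -0. -1.] F [-1.8 -1.2  2.8] w 0.499
```

The upward force (+2.8 N, against -2 N when carried) shows it is on the floor. I release it and rise.

```bash
python3 -m crank '[[[0,0,0,0,0],[0,0,0,0,0],[0,0,0,0,0],[0,0,0,0,0],[0,0,0,0,0],[0,0,0,0,0],[0,0,-1,0,0],[0,0,-3,0,0],[0,0,-5,0,0],[0,0,-5,0,0],[0,0,-5,0,0],[0,-5,0,0,0],[0,0,0,0,0],[0,0,0,0,0]]]'
python3 - <<'E'
from h import *
goto([.4555,.232,.0425],94.5)
w=snap('wrist'); s=snap('side')
cv2.imwrite('pics/p6.png',np.hstack([cv2.resize(s['color'][160:340,200:380],(400,400)),cv2.resize(w['color'][70:350,60:500],(400,400))])[:,:,::-1])
import pickle; pickle.dump((s,w),open('p6.pkl','wb'))
E
```

```text
time: 12.82
eef_pos: [0.407, 0.2278, 0.2334]
tool_rot: [2.131, 2.307, 0.002]
ft_force: [0.2, -0.8, 1.0]
width: 1.003
t 12.825 tcp [0.407  0.2278 0.2334] heading 94.53 shift cm [ 0.03  4.84 19.1 ] turn 0.03 tilt [ 0.001  0.    -1.   ] F [ 0.2 -0.8  1. ] w 1.003
```

View pics/p6.png

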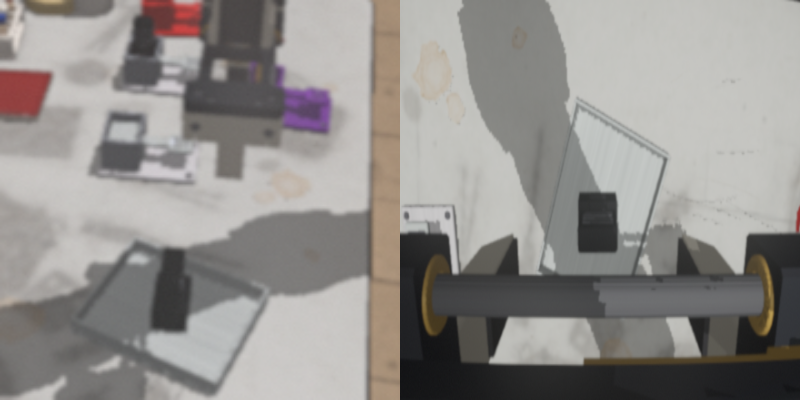

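Run:
```python
from h import *
import pickle
s,w=pickle.load(open('p6.pkl','rb'))
print('cassette',onz(s,200+171/2.222,160+290/2.222,.04))
print('tray',np.mean([onz(s,200+u/2.222,160+v/2.222,.022) for u,v in [(137,243),(268,290),(215,392),(74,320)]],0))
print('wrist grip top', onz(w,60+597*1.1-440,70+212*.7,.096))
o=get_obs();print(o['time'],o['dq'].round(3),o['ft_force'].round(1)); close_job()
```

```text
cassette [0.45579403 0.23442625 0.04      ]
tray [0.45237149 0.24127513 0.022     ]
wrist grip top [0.42911427 0.22968427 0.096     ]
12.925 [ 0.001  0.013 -0.001 -0.003 -0.001  0.    -0.001] [0.8 1.8 0.2]
the job is handed in; nothing more can be done
```

The bar-grip cassette is out of its dock and standing upright in the steel tray, released, and I handed the job in at about 13 s. I pressed the latch tab about 16 mm and the cassette popped up. I then gripped the bar (opening read 46 mm, matching it), lifted it straight up and set it down near the tray's centre.

**Last checks:**
- **Position:** the side view puts the cassette at (0.456, 0.234), 3 mm (x) and 7 mm (y) in world axes from the tray centre read in the same picture.
- **Disagreement:** a rough wrist-view pixel read x = 0.429, about 27 mm lower. I had guessed the pixel and height, and the TCP was at x = 0.456 on release, so I trusted the side view. Both readings are inside the 65 mm limit.
- **Seating height:** I judged this from floor contact and the TCP height of 43 mm at release, which puts the grip's centre about 51 mm over the tray floor. I did not measure it in a picture.
- **Gripper:** it was open and well clear, and the arm was practically still at hand-in.
- **Round-grip cassette:** it looked still seated in its dock in the last side view, and the gripper never went near it. I did not measure its position.

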